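# Steady the rocking kettle plate

## Task

The glass kettle plate in its cradle wobbles: press down on its corners with a fingertip, one at a time, until you find the one that rocks, then press the folding shim beside that corner down flat. Leave the other three shims standing untouched. Grasp and lift nothing, and leave the crockery, kettle and jars where they are.

Things in the scene. Friction and masses are not known exactly. Their poses are not given: they have to be found in the camera images.
- plate: Loose dark glass kettle plate, 180 (x) by 220 (y) by 8 mm, about 0.9 kg, lying level on four hidden feet in the cradle. Origin: centre of its underside, 24 mm above the worktop (top face at 32 mm). At yaw 0 (turned up to 0.25 rad) x points away from the robot, y left. One corner, a different one each time and not visible, has a soft foot; the other three feet are firm.
- cradle: Fixed low aluminium cradle, 200 by 290 mm, around the plate; origin on the worktop, 24 mm below the plate's, same axes. Its lips end 4 mm below the plate's top and let it slide only 2 mm. On its left and right sides it carries four folding steel shims, one beside each plate corner.
- corner_1 (a point): Where to press at the near left corner of the plate: on the top face straight above the foot, x -65, y 85, z 8 mm in the plate's frame. If the foot is firm the plate stays. If it is the soft one, a push of about 9 N makes the corner sink 4 to 5 mm, the opposite corner rises, and it springs back when released.
- corner_2 (a point): Where to press at the near right corner of the plate: on the top face straight above the foot, x -65, y -85, z 8 mm in the plate's frame. If the foot is firm the plate stays. If it is the soft one, a push of about 9 N makes the corner sink 4 to 5 mm, the opposite corner rises, and it springs back when released.
- corner_3 (a point): Where to press at the far left corner of the plate: on the top face straight above the foot, x 65, y 85, z 8 mm in the plate's frame. If the foot is firm the plate stays. If it is the soft one, a push of about 9 N makes the corner sink 4 to 5 mm, the opposite corner rises, and it springs back when released.
- corner_4 (a point): Where to press at the far right corner of the plate: on the top face straight above the foot, x 65, y -85, z 8 mm in the plate's frame. If the foot is firm the plate stays. If it is the soft one, a push of about 9 N makes the corner sink 4 to 5 mm, the opposite corner rises, and it springs back when released.
- shim_1 (a joint): Shim beside corner_1 (near left), a rocker: 0 rad = standing, leaning outward (start); 0.34 = flat. Hinge along the plate's x at y 134, 2.5 mm below its underside. Pushing its outer arm down swings a tongue up under the corner. About 2.5 N on the pad moves it and it stays where left. Only at the rocking corner has the tongue room; at a firm one it jams about half way.
- pad_1 (a point): Centre of the top of the raised steel finger pad (30 by 24 mm) near the outer end of shim_1's arm. In the plate's frame: standing x -65, y 174, z 18 mm (42 mm above the worktop, its outer edge 4 mm higher); flat x -65, y 179, z 3.5 mm (27.5 mm above the worktop, lower than the plate's top). Press straight down at about y 178.
- shim_2 (a joint): Shim beside corner_2 (near right), a rocker: 0 rad = standing, leaning outward (start); 0.34 = flat. Hinge along the plate's x at y -134, 2.5 mm below its underside. Pushing its outer arm down swings a tongue up under the corner. About 2.5 N on the pad moves it and it stays where left. Only at the rocking corner has the tongue room; at a firm one it jams about half way.
- pad_2 (a point): Centre of the top of the raised steel finger pad (30 by 24 mm) near the outer end of shim_2's arm. In the plate's frame: standing x -65, y -174, z 18 mm (42 mm above the worktop, its outer edge 4 mm higher); flat x -65, y -179, z 3.5 mm (27.5 mm above the worktop, lower than the plate's top). Press straight down at about y -178.
- shim_3 (a joint): Shim beside corner_3 (far left), a rocker: 0 rad = standing, leaning outward (start); 0.34 = flat. Hinge along the plate's x at y 134, 2.5 mm below its underside. Pushing its outer arm down swings a tongue up under the corner. About 2.5 N on the pad moves it and it stays where left. Only at the rocking corner has the tongue room; at a firm one it jams about half way.
- pad_3 (a point): Centre of the top of the raised steel finger pad (30 by 24 mm) near the outer end of shim_3's arm. In the plate's frame: standing x 65, y 174, z 18 mm (42 mm above the worktop, its outer edge 4 mm higher); flat x 65, y 179, z 3.5 mm (27.5 mm above the worktop, lower than the plate's top). Press straight down at about y 178.
- shim_4 (a joint): Shim beside corner_4 (far right), a rocker: 0 rad = standing, leaning outward (start); 0.34 = flat. Hinge along the plate's x at y -134, 2.5 mm below its underside. Pushing its outer arm down swings a tongue up under the corner. About 2.5 N on the pad moves it and it stays where left. Only at the rocking corner has the tongue room; at a firm one it jams about half way.
- pad_4 (a point): Centre of the top of the raised steel finger pad (30 by 24 mm) near the outer end of shim_4's arm. In the plate's frame: standing x 65, y -174, z 18 mm (42 mm above the worktop, its outer edge 4 mm higher); flat x 65, y -179, z 3.5 mm (27.5 mm above the worktop, lower than the plate's top). Press straight down at about y -178.
- cup: Small white cup, 60 mm across, 50 mm tall, standing in the middle of the plate; bystander, loose; origin at the centre of its underside
- shaker: White shaker, 36 mm across, 70 mm tall, standing beside the cradle's left side between its two shims; bystander, loose; origin at the centre of its underside
- kettle: White kettle, 156 mm across, 220 mm tall, standing to the left; bystander, loose; origin at the centre of its underside
- mug: Grey mug, 80 mm across, 95 mm tall, standing to the near right; bystander, loose; origin at the centre of its underside
- soap: Black bottle, 64 mm across, 160 mm tall, standing to the right; bystander, loose; origin at the centre of its underside
- sugar: Glass jar with a steel cap, 80 mm across, 100 mm tall, beyond the cradle; bystander, loose; origin at the centre of its underside
- spoon: Steel spoon lying to the right of the cradle; bystander, loose; origin at its middle

How it is judged:
On the way, in this order (a step that is already met when the one before it is completed fails the run):
1. the rocking corner is pressed down, with no shim pressed yet: the plate tilts by more than 0.02 rad (angle between plate's own z axis and vertical above 0.02 rad and value of joint each of shim_1, shim_2, shim_3, shim_4 below 0.1 rad), for 0.05 s.
2. a shim is pressed flat while the other three stand (((value of joint shim_1 above 0.29 rad and value of joint each of shim_2, shim_3, shim_4 below 0.1 rad) or (value of joint shim_2 above 0.29 rad and value of joint each of shim_1, shim_3, shim_4 below 0.1 rad) or (value of joint shim_3 above 0.29 rad and value of joint each of shim_1, shim_2, shim_4 below 0.1 rad) or (value of joint shim_4 above 0.29 rad and value of joint each of shim_1, shim_2, shim_3 below 0.1 rad))), for 0.2 s.
At the end, for the whole second after the job is handed in: Exactly one shim, that of the rocking corner (the others have no room to go flat), is past 0.29 of its 0.34 rad; the other three are below 0.1 rad; the plate lies at rest in its cradle, level within 0.012 rad and within 8 mm of where it was (((value of joint shim_1 above 0.29 rad and value of joint each of shim_2, shim_3, shim_4 below 0.1 rad) or (value of joint shim_2 above 0.29 rad and value of joint each of shim_1, shim_3, shim_4 below 0.1 rad) or (value of joint shim_3 above 0.29 rad and value of joint each of shim_1, shim_2, shim_4 below 0.1 rad) or (value of joint shim_4 above 0.29 rad and value of joint each of shim_1, shim_2, shim_3 below 0.1 rad)) and angle between plate's own z axis and vertical below 0.012 rad and distance of plate from where it was at the start of the episode below 0.008 m and linear speed of plate below 0.01 m/s); the robot touches nothing.
It fails at once if a shim of a firm corner is pressed (two shims moved by more than 0.1 rad) (value of joint each of shim_1, shim_2 above 0.1 rad or value of joint each of shim_1, shim_3 above 0.1 rad or value of joint each of shim_1, shim_4 above 0.1 rad or value of joint each of shim_2, shim_3 above 0.1 rad or value of joint each of shim_2, shim_4 above 0.1 rad or value of joint each of shim_3, shim_4 above 0.1 rad).
It fails at once if the plate is lifted (more than 10 mm) or dragged out of its place (height (world z) of plate above 0.034 m or distance of plate from where it was at the start of the episode above 0.015 m).
It fails at once if a bystander is lifted, carried or knocked (moved by more than 30 mm) (distance of any of cup, shaker, kettle, mug, soap, sugar, spoon from where it was at the start of the episode above 0.03 m).
It also fails if it takes over 56 s, if anything falls off the work surface, if the arm or the gripper's body presses on something with over 40 N, if the wrist force passes 120 N, or if a joint passes its speed limit or range.

## Robot

A 6-joint arm with a two-finger parallel gripper is mounted at the origin on the work surface. World frame = base frame: x ahead of the robot, y to its left, z up, the work surface at z = 0. Lengths are in m, angles in rad, forces in N, time in s.
With the tool pointing down it reaches from about 0.35 to 0.85 m from the base axis. Payload 8.1 kg.
Tool frame: the origin (TCP) lies midway between the tips of the shut fingers; the grasp point (between the pads) lies 19 mm behind it; z points along the fingers, y is the direction in which the jaws open and shut (so a half turn about z gives the same grasp; the last joint's range is limited). The gripper opens to 85 mm and grips with 20 to 120 N. Pads are 22 mm wide; open, the fingers measure 114 mm over their backs; the gripper's body (76 mm by 85 mm) begins 54 mm behind the grasp point. The pads swing forward as they close: fully open they stand 13 mm farther back than shut.
Start: joints at [1.091, 0.13, 1.488, -0, 1.523, -0.085], TCP at [0.231, 0.554, 0.231] pointing down, gripper open.
Joint ranges: [-2.96, 2.96], [-0.89, 2.26], [0.02, 2.5], [-1.34, 4.48], [0, 2.73], [-2.66, 2.66]. Speed limits (rad/s): [2.39, 2.39, 2.79, 3.14, 3.14, 3.14].

## Interface

Orientations are given as a unit quaternion [x, y, z, w].
In Python, from plant import readout, optics, manip gives the robot as it stands.
- The arm moves only by the tool move_arm, never from a script. Its arguments are lists of equal length, an entry for each row: "delta_pos": the shift along the tool's x, y, z in m, a list of three; "twist": the turn, a rotation vector about the tool's x, y, z in rad, a list of three; "gripper": the finger opening in m, from 0 to 0.0854. In form: {"delta_pos": [[x, y, z], ...], "twist": [[ax, ay, az], ...], "gripper": [gripper, ...]}. A call has 1 to 5 rows; each row is the pose to reach, as a shift and turn from the pose commanded when the call began, along the tool's axes at that moment; what a row does not reach only later rows make up. A row lasts 1/10 s, in which the tool goes at most 50 mm and 8.59 degrees, less where a joint would pass 70% of its speed; a pose out of reach is approached as far as the arm can. A call with a gripper value outside its range is refused whole. The fingers move at their own pace and stop on an object; the grip force is fixed at half the most. Time passes only in rows, so rows that repeat a pose let the fingers close. It gives the time, the measured TCP pose, the force and the opening at its end, in the units of the state.
- readout.get_obs(): the state, without advancing time (a new reading comes with each control period).
- optics.capture(name): name is "scene" or "top" or "wrist"; returns the picture (384x512x3 uint8, red, green, blue); there is no depth.
- optics.get_calibration(name): a dict with "mtx" (3x3 intrinsics, pixels), "R" (3x3) and "t" (3): a world point X has camera coordinates R X + t. Camera axes: x right, y down, z forward; pixel columns grow to the right and rows downward; lengths in m; the calibration is good to about 2 mm. A picture is of the moment at which its call begins: read the wrist's pose just before it. get_calibration takes no time and is no camera call; for the wrist camera it gives the pose at the moment of the call.
- manip.close_job(): hands the job in, once; it reports no verdict.
The state is a dict: "time": time; "qpos": joint angles; "joint_vel": joint speeds; "effort": joint torques, N m; "eef_pos": TCP position; "eef_rot": TCP orientation; "ft_force": force on the tool from outside, world axes, zero at the start; "wrist_torque": the same for the moment, N m; "finger_gap": finger opening in m.
Only numpy, scipy, OpenCV 4.12 (cv2) and the standard library are available. Lean on these libraries where they do the work, as an engineer would, in place of code of your own. Each camera call takes 0.05 s, during which the arm holds its last target. There are 200 camera calls.

## Working session

There is one attempt and no reset: what is moved stays moved. The work goes in short steps, Python scripts to look and compute and a tool call to move; the robot and the scene stay as the last step left them, time stands still between calls to the robot, and variables do not carry over. Pictures are saved under pics/ and viewed, about 8 in all and at most 12, crops included, and the job is handed in when it is done.

Besides the shell and the picture viewer there is one more tool, called by a JSON object that holds its "op" and its "data", one argument or row to a line. move_arm: Moves the arm, as the interface text tells. Its arguments: {"type":"object","properties":{"delta_pos":{"type":"array"},"twist":{"type":"array"},"gripper":{"type":"array"}},"required":["delta_pos","twist","gripper"]}

```bash
mkdir -p pics
python3 - <<'E'
from plant import readout, optics
import cv2
print(readout.get_obs())
for n in("top","scene"):
    im=optics.capture(n); cv2.imwrite(f"pics/{n}0.png",im[:,:,::-1]); c=optics.get_calibration(n); print(n,c)
E
```

```text
{'time': 0.0, 'qpos': array([ 1.09059058e+00,  1.31140341e-01,  1.48926502e+00,  3.32985420e-05,
        1.52304843e+00, -8.54258053e-02]), 'joint_vel': array([ 9.07644431e-05,  5.54937034e-04,  1.48287172e-04, -1.78026318e-03,
        3.35678227e-04, -2.30259284e-03]), 'effort': array([ 7.66226167e-04, -5.69404256e+01, -5.00544298e+01,  1.07824712e-04,
        1.47896254e-02,  5.45287079e-06]), 'eef_pos': array([0.23048695, 0.55335975, 0.23026473]), 'eef_rot': array([ 1.96111364e-01,  9.80581188e-01, -8.88961359e-04, -2.75654493e-04]), 'ft_force': array([-0.38585723, -0.32719729, -0.19507982]), 'wrist_torque': array([-0.02754729,  0.02521153, -0.00913187]), 'finger_gap': 0.08541411332216398}
top {'mtx': array([[404.51321984,   0.        , 255.15546526],
       [  0.        , 404.51321984, 195.67788007],
       [  0.        ,   0.        ,   1.        ]]), 'R': array([[-0.01803651, -0.99978726,  0.01000632],
       [-0.99681108,  0.01720295, -0.07792125],
       [ 0.07773253, -0.01137984, -0.9969093 ]]), 't': array([0.0159684 , 0.56432132, 1.13760171])}
scene {'mtx': array([[460.94455662,   0.        , 257.29630803],
       [  0.        , 460.94455662, 184.69680934],
       [  0.        ,   0.        ,   1.        ]]), 'R': array([[-0.18736231,  0.98222024,  0.01177988],
       [ 0.71135013,  0.14394334, -0.6879399 ],
       [-0.67740413, -0.12051439, -0.72567205]]), 't': array([ 0.08037242, -0.36249884,  1.76592974])}
```

View pics/top0.png

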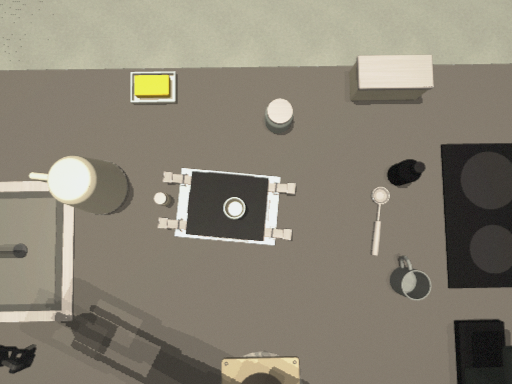

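View pics/scene0.png

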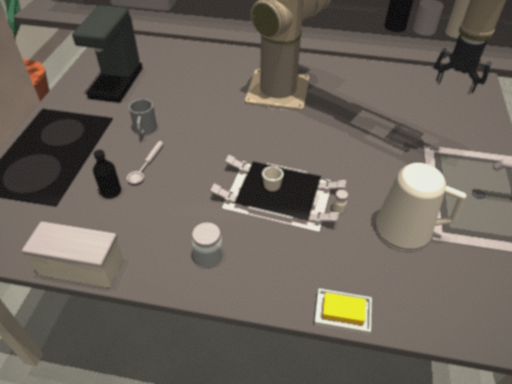

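The top view shows the plate as a dark quad centred near (228,206) px with a shim at each corner. The shaker is at (161,199), the cup at (234,208) and the kettle at about (75-125,185). The scene view agrees with this.

```bash
cat > h.py <<'E'
import numpy as np, cv2
from plant import readout, optics
def ray(n,uv,z,c=None):
    c=c or optics.get_calibration(n); uv=np.atleast_2d(np.float64(uv))
    d=np.c_[uv,np.ones(len(uv))]@np.linalg.inv(c["mtx"]).T@c["R"]; o=-c["R"].T@c["t"]
    return o+d*((z-o[2])/d[:,2])[:,None]
def proj(n,X):
    c=optics.get_calibration(n); p=(np.atleast_2d(X)@c["R"].T+c["t"])@c["mtx"].T
    return p[:,:2]/p[:,2:]
E
python3 - <<'E'
from h import *
im=cv2.imread("pics/top0.png"); sc=cv2.imread("pics/scene0.png")
for n,I,(r0,r1,c0,c1) in(("top",im,(165,250,172,285)),("scene",sc,(150,235,225,335))):
    g=I.max(2); m=np.zeros_like(g); m[r0:r1,c0:c1]=(g[r0:r1,c0:c1]<32)*255
    cs,_=cv2.findContours(m,cv2.RETR_EXTERNAL,cv2.CHAIN_APPROX_NONE); k=max(cs,key=cv2.contourArea)
    w=ray(n,cv2.convexHull(k).reshape(-1,2),.032)[:,:2]
    (c,s,a)=cv2.minAreaRect((w*1000).astype(np.float32)); print(n,c,s,a)
    if n=="top":
        yaw=np.radians(a if s[0]<s[1] else a-90); c=np.array(c)/1000
        R=np.array([[np.cos(yaw),-np.sin(yaw)],[np.sin(yaw),np.cos(yaw)]])
        P=[(sx*.065,sy*y) for y in(.085,.174) for sx in(-1,1) for sy in(1,-1)]
        W=c+np.array(P)@R.T; print(yaw,W.round(4))
        V=cv2.resize(I,None,fx=1,fy=1).copy()
        big=cv2.resize(I[150:260,140:310],None,fx=4.5,fy=4.5,interpolation=cv2.INTER_CUBIC)
        for i,p in enumerate(W):
            u=proj("top",[*p,.032 if i<4 else .042])[0]; u=((u-[140,150]+.5)*4.5).astype(int); cv2.circle(big,tuple(map(int,u)),4,(0,0,255),-1)
        cv2.imwrite("pics/c1.png",big)
print("kettle",ray("top",[[72,180]],.2),"shaker",ray("top",[[160,198]],.07))
E
```

```text
Traceback (most recent call last):
ValueError: max() iterable argument is empty
```

```bash
cat > m.py <<'E'
from h import *
im=cv2.imread("pics/top0.png"); sc=cv2.imread("pics/scene0.png")
print(im[185,215],im[225,250],im[260,225],sc[185,250],sc[240,250])
for n,I,(r0,r1,c0,c1) in(("top",im,(165,250,172,285)),("scene",sc,(150,235,225,335))):
    g=I.max(2); m=np.zeros_like(g); sub=g[r0:r1,c0:c1]
    t,b=cv2.threshold(sub,0,255,cv2.THRESH_OTSU); t=(np.percentile(sub,15)+60)/2+5 if 0 else t
    t=np.percentile(sub,20)+15; m[r0:r1,c0:c1]=(sub<t)*255; print(t)
    cs,_=cv2.findContours(m,cv2.RETR_EXTERNAL,cv2.CHAIN_APPROX_NONE); k=max(cs,key=cv2.contourArea)
    w=ray(n,cv2.convexHull(k).reshape(-1,2),.032)[:,:2]
    (c,s,a)=cv2.minAreaRect((w*1000).astype(np.float32)); print(n,c,s,a)
    if n=="top":
        yaw=np.radians(a if s[0]<s[1] else a-90); c=np.array(c)/1000
        R=np.array([[np.cos(yaw),-np.sin(yaw)],[np.sin(yaw),np.cos(yaw)]])
        P=[(sx*.065,sy*y) for y in(.085,.174) for sx in(-1,1) for sy in(1,-1)]
        W=c+np.array(P)@R.T; print(yaw,W.round(4))
        big=cv2.resize(I[150:260,140:310],None,fx=4.5,fy=4.5,interpolation=cv2.INTER_CUBIC)
        for i,p in enumerate(W):
            u=proj("top",[*p,.032 if i<4 else .042])[0]; u=((u-[140,150]+.5)*4.5).astype(int); cv2.circle(big,tuple(map(int,u)),4,(0,0,255),-1)
        cv2.imwrite("pics/c1.png",big)
print("kettle",ray("top",[[72,180]],.2),"shaker",ray("top",[[160,198]],.07))
E
python3 m.py
```

```text
[57 63 65] [60 66 68] [113 126 135] [25 27 28] [106 114 125]
81.0
top (537.58349609375, 87.28983306884766) (217.90509033203125, 177.96881103515625) 83.7829818725586
-0.10850743598002496 [[ 0.4822  0.1788]
 [ 0.4638  0.0098]
 [ 0.6114  0.1648]
 [ 0.593  -0.0042]
 [ 0.4918  0.2673]
 [ 0.4541 -0.0786]
 [ 0.621   0.2532]
 [ 0.5834 -0.0927]]
49.0
scene (541.3748168945312, 84.55660247802734) (211.0456085205078, 174.62969970703125) 83.97688293457031
kettle [[0.59635437 0.45078297 0.2       ]] shaker [[0.55888629 0.26733681 0.07      ]]
```

View pics/c1.png

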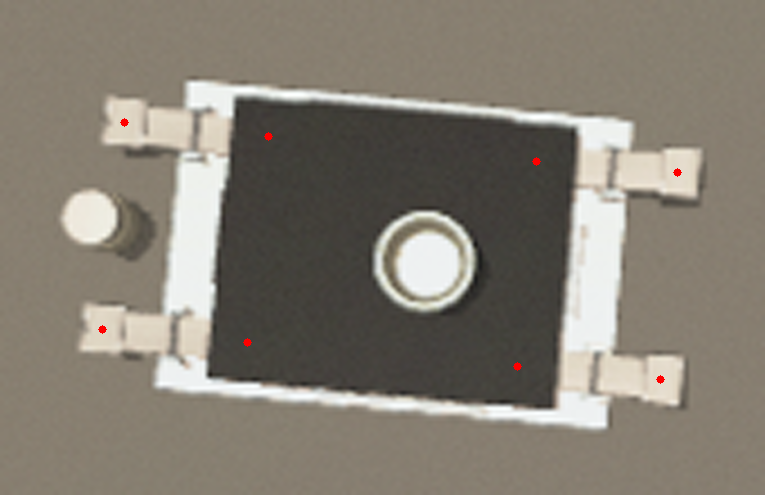

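Yaw is -0.11 rad, and the overlaid corner and pad points land on the real ones. I'll head for corner 1 first, turning the tool to line up with the plate.

{"op": "move_arm", "data": {
  "delta_pos": [
    [-0.04,-0.026,0.0],
    [-0.075,-0.05,0.0],
    [-0.115,-0.075,0.01],
    [-0.15,-0.1,0.02],
    [-0.19,-0.125,0.03]
  ],
  "twist": [
    [0,0,-0.1],
    [0,0,-0.2],
    [0,0,-0.286],
    [0,0,-0.286],
    [0,0,-0.286]
  ],
  "gripper": [0,0,0,0,0]
}}

```text
time: 0.6
eef_pos: [0.3582, 0.3639, 0.2006]
eef_rot: [0.054, 0.999, -0.0, -0.0]
ft_force: [1.0, -0.1, -0.1]
finger_gap: 0.0121
```

```bash
cat > d.py <<'E'
from h import *
from scipy.spatial.transform import Rotation as Ro
o=readout.get_obs(); R=Ro.from_quat(o["eef_rot"]).as_matrix(); p=o["eef_pos"]
y=-.1085; Q=np.array([[np.cos(y),-np.sin(y)],[np.sin(y),np.cos(y)]]); c=np.array([.5376,.0873])
print(o["time"],p.round(4),o["ft_force"].round(2),o["finger_gap"].round(3),"plate frame",(Q.T@(p[:2]-c)).round(4))
print(R.round(3))
for n,q in dict(c1=(-.065,.085),c2=(-.065,-.085),c3=(.065,.085),c4=(.065,-.085)).items():
    print(n,(R.T@(np.r_[c+Q@q,.06]-p)).round(4))
E
python3 d.py
```

```text
Traceback (most recent call last):
  File "d.py", line 5, in <module>
    print(o["time"],p.round(4),o["ft_force"].round(2),o["finger_gap"].round(3),"plate frame",(Q.T@(p[:2]-c)).round(4))
                                                      ^^^^^^^^^^^^^^^^^^^^^
AttributeError: 'float' object has no attribute 'round'
```

```bash
sed -i 's/o\["finger_gap"\].round(3)/o["finger_gap"]/' d.py; python3 d.py
```

```text
0.6 [0.3582 0.3639 0.2006] [ 0.97 -0.14 -0.12] 0.012062487585352201 plate frame [-0.2082  0.2555]
[[-0.994  0.108 -0.   ]
 [ 0.108  0.994 -0.   ]
 [ 0.    -0.    -1.   ]]
c1 [-0.1432 -0.1706  0.1406]
c2 [-0.1431 -0.3406  0.1406]
c3 [-0.2732 -0.1707  0.1406]
c4 [-0.2731 -0.3407  0.1406]
```

{"op": "move_arm", "data": {
  "delta_pos": [
    [-0.03,-0.036,0.02],
    [-0.06,-0.07,0.05],
    [-0.09,-0.105,0.08],
    [-0.12,-0.14,0.1],
    [-0.143,-0.17,0.13]
  ],
  "twist": [
    [0,0,0],
    [0,0,0],
    [0,0,0],
    [0,0,0],
    [0,0,0]
  ],
  "gripper": [0,0,0,0,0]
}}

```text
time: 1.1
eef_pos: [0.4796, 0.185, 0.0761]
eef_rot: [0.055, 0.999, 0.0, 0.001]
ft_force: [0.9, 0.6, -0.5]
finger_gap: -0.0002
```

{"op": "move_arm", "data": {
  "delta_pos": [
    [0,0,0.015],
    [0,0,0.025],
    [0,0,0.03],
    [0,0,0.033],
    [0,0,0.033]
  ],
  "twist": [
    [0,0,0],
    [0,0,0],
    [0,0,0],
    [0,0,0],
    [0,0,0]
  ],
  "gripper": [0,0,0,0,0]
}}

```text
time: 1.6
eef_pos: [0.478, 0.1878, 0.0437]
eef_rot: [0.054, 0.999, 0.0, 0.0]
ft_force: [-0.5, -1.0, -0.1]
finger_gap: 0.0002
```

```bash
python3 d.py
python3 - <<'E'
from h import *
im=optics.capture("scene"); top=optics.capture("top")
cv2.imwrite("pics/s2.png",np.hstack([cv2.resize(im[130:250,200:360],None,fx=2.5,fy=2.5),cv2.resize(top[145:265,140:300],None,fx=2.5,fy=2.5)])[:,:,::-1])
E
```

```text
1.6 [0.478  0.1878 0.0437] [-0.46 -0.98 -0.1 ] 0.0002078476664687592 plate frame [-0.0701  0.0934]
[[-0.994  0.107  0.001]
 [ 0.107  0.994  0.   ]
 [-0.001  0.    -1.   ]]
c1 [-0.0051 -0.0084 -0.0163]
c2 [-0.0049 -0.1784 -0.0164]
c3 [-0.1351 -0.0086 -0.0162]
c4 [-0.1349 -0.1786 -0.0163]
```

View pics/s2.png

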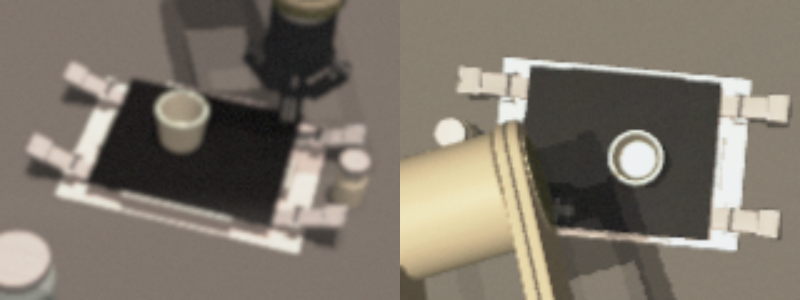

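Left half (scene): the closed fingers hang just above the near-left corner, well clear of the cup. The right half shows all shims standing. I'll correct by 5 and 8 mm, then press.

{"op": "move_arm", "data": {
  "delta_pos": [
    [-0.005,-0.008,0.0],
    [-0.005,-0.008,0.004],
    [-0.005,-0.008,0.008],
    [-0.005,-0.008,0.01],
    [-0.005,-0.008,0.01]
  ],
  "twist": [
    [0,0,0],
    [0,0,0],
    [0,0,0],
    [0,0,0],
    [0,0,0]
  ],
  "gripper": [0,0,0,0,0]
}}

```text
time: 2.2
eef_pos: [0.4817, 0.178, 0.0326]
eef_rot: [0.054, 0.999, -0.0, -0.001]
ft_force: [-1.0, 0.4, -0.1]
finger_gap: 0.0006
```

{"op": "move_arm", "data": {
  "delta_pos": [
    [0,0,0.001],
    [0,0,0.002],
    [0,0,0.003],
    [0,0,0.003],
    [0,0,0.003]
  ],
  "twist": [
    [0,0,0],
    [0,0,0],
    [0,0,0],
    [0,0,0],
    [0,0,0]
  ],
  "gripper": [0,0,0,0,0]
}}

```text
time: 2.7
eef_pos: [0.4823, 0.1783, 0.032]
eef_rot: [0.054, 0.999, -0.0, -0.0]
ft_force: [-9.6, -2.8, 17.9]
finger_gap: -0.0003
```

Corner 1 is firm: 18 N with no sinking. Corner 2 next.

{"op": "move_arm", "data": {
  "delta_pos": [
    [0,0,-0.02],
    [0,-0.045,-0.025],
    [0,-0.09,-0.025],
    [0,-0.135,-0.025],
    [0,-0.17,-0.02]
  ],
  "twist": [
    [0,0,0],
    [0,0,0],
    [0,0,0],
    [0,0,0],
    [0,0,0]
  ],
  "gripper": [0,0,0,0,0]
}}

```text
time: 3.2
eef_pos: [0.4641, 0.0072, 0.0512]
eef_rot: [0.054, 0.999, -0.0, 0.001]
ft_force: [1.7, 1.2, 0.5]
finger_gap: -0.0001
```

{"op": "move_arm", "data": {
  "delta_pos": [
    [0,0,0.005],
    [0,0,0.01],
    [0,0,0.016],
    [0,0,0.018],
    [0,0,0.018]
  ],
  "twist": [
    [0,0,0],
    [0,0,0],
    [0,0,0],
    [0,0,0],
    [0,0,0]
  ],
  "gripper": [0,0,0,0,0]
}}

```text
time: 3.7
eef_pos: [0.4638, 0.0103, 0.0322]
eef_rot: [0.053, 0.999, 0.0, -0.0]
ft_force: [-0.5, 0.8, -0.2]
finger_gap: -0.0002
```

```bash
python3 d.py
```

```text
3.7 [0.4638 0.0103 0.0322] [-0.47  0.82 -0.21] -0.00019535992375149095 plate frame [-0.065  -0.0846]
[[-0.994  0.107 -0.001]
 [ 0.107  0.994  0.   ]
 [ 0.001  0.    -1.   ]]
c1 [-0.0003  0.1696 -0.0278]
c2 [-0.     -0.0004 -0.0278]
c3 [-0.1303  0.1694 -0.0279]
c4 [-0.13   -0.0006 -0.0279]
```

{"op": "move_arm", "data": {
  "delta_pos": [
    [0,0,0.001],
    [0,0,0.002],
    [0,0,0.002],
    [0,0,0.002],
    [0,0,0.002]
  ],
  "twist": [
    [0,0,0],
    [0,0,0],
    [0,0,0],
    [0,0,0],
    [0,0,0]
  ],
  "gripper": [0,0,0,0,0]
}}

```text
time: 4.2
eef_pos: [0.4639, 0.0103, 0.0319]
eef_rot: [0.053, 0.999, 0.0, -0.0]
ft_force: [-11.5, 2.6, 24.2]
finger_gap: 0.0001
```

Corner 2 is firm: 24 N with no sinking. Corner 4 next.

{"op": "move_arm", "data": {
  "delta_pos": [
    [0,0,-0.022],
    [-0.04,0,-0.025],
    [-0.08,0,-0.025],
    [-0.12,0,-0.025],
    [-0.13,0,-0.02]
  ],
  "twist": [
    [0,0,0],
    [0,0,0],
    [0,0,0],
    [0,0,0],
    [0,0,0]
  ],
  "gripper": [0,0,0,0,0]
}}

```text
time: 4.7
eef_pos: [0.5973, -0.0044, 0.0511]
eef_rot: [0.054, 0.999, -0.0, 0.002]
ft_force: [-0.7, -0.5, 0.6]
finger_gap: -0.0001
```

{"op": "move_arm", "data": {
  "delta_pos": [
    [0,0,0.006],
    [0,0,0.012],
    [0,0,0.017],
    [0,0,0.018],
    [0,0,0.018]
  ],
  "twist": [
    [0,0,0],
    [0,0,0],
    [0,0,0],
    [0,0,0],
    [0,0,0]
  ],
  "gripper": [0,0,0,0,0]
}}

```text
time: 5.2
eef_pos: [0.5922, -0.0046, 0.0323]
eef_rot: [0.054, 0.999, 0.0, -0.0]
ft_force: [0.7, 0.7, 0.7]
finger_gap: 0.0001
```

{"op": "move_arm", "data": {
  "delta_pos": [
    [0,0,0.001],
    [0,0,0.002],
    [0,0,0.002],
    [0,0,0.002],
    [0,0,0.002]
  ],
  "twist": [
    [0,0,0],
    [0,0,0],
    [0,0,0],
    [0,0,0],
    [0,0,0]
  ],
  "gripper": [0,0,0,0,0]
}}

```text
time: 5.7
eef_pos: [0.5931, -0.005, 0.0309]
eef_rot: [0.054, 0.999, -0.0, 0.0]
ft_force: [-4.3, 0.8, 6.3]
finger_gap: -0.0001
```

Corner 4 gives a little, so I'll push further.

{"op": "move_arm", "data": {
  "delta_pos": [
    [0,0,0.001],
    [0,0,0.002],
    [0,0,0.003],
    [0,0,0.003],
    [0,0,0.003]
  ],
  "twist": [
    [0,0,0],
    [0,0,0],
    [0,0,0],
    [0,0,0],
    [0,0,0]
  ],
  "gripper": [0,0,0,0,0]
}}

```text
time: 6.2
eef_pos: [0.5933, -0.0051, 0.0281]
eef_rot: [0.054, 0.999, -0.0, 0.0]
ft_force: [-3.9, 0.9, 6.5]
finger_gap: 0.0001
```

{"op": "move_arm", "data": {
  "delta_pos": [
    [0,0,0.001],
    [0,0,0.0015],
    [0,0,0.0015],
    [0,0,0.0015],
    [0,0,0.0015]
  ],
  "twist": [
    [0,0,0],
    [0,0,0],
    [0,0,0],
    [0,0,0],
    [0,0,0]
  ],
  "gripper": [0,0,0,0,0]
}}

```text
time: 6.7
eef_pos: [0.5935, -0.0051, 0.0274]
eef_rot: [0.054, 0.999, -0.0, 0.0]
ft_force: [-6.5, 0.4, 12.0]
finger_gap: -0.0001
```

Run:
```python
from h import *
im=optics.capture("scene")
cv2.imwrite("pics/s3.png",cv2.resize(im[130:250,200:360],None,fx=4.5,fy=4.5,interpolation=cv2.INTER_CUBIC)[:,:,::-1])
```

```text
(no output)
```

View pics/s3.png

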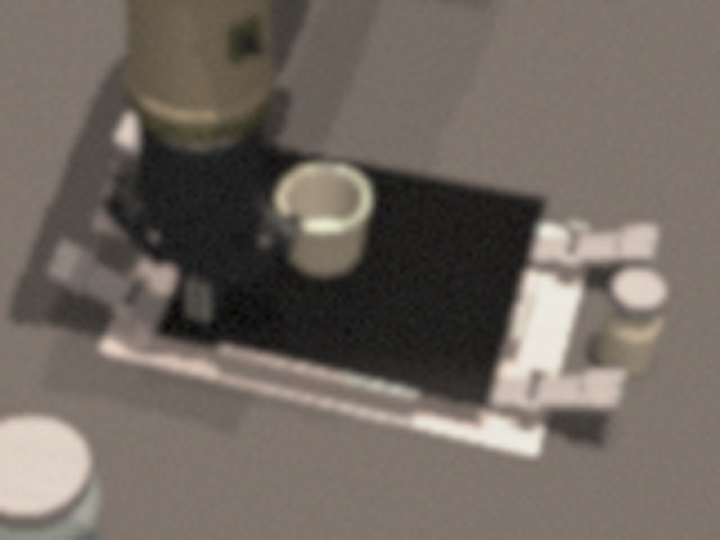

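Corner 4 sank about 4.7 mm and then met a stop, so it is the rocker. The view shows the fingertip on the far-right corner, the cup undisturbed and the shims standing. Now I'll rise, shift 93 mm to pad 4 and press.

{"op": "move_arm", "data": {
  "delta_pos": [
    [0,0,-0.006],
    [0,0,-0.03],
    [0,-0.03,-0.037],
    [0,-0.065,-0.037],
    [0,-0.093,-0.037]
  ],
  "twist": [
    [0,0,0],
    [0,0,0],
    [0,0,0],
    [0,0,0],
    [0,0,0]
  ],
  "gripper": [0,0,0,0,0]
}}

```text
time: 7.25
eef_pos: [0.5833, -0.099, 0.0636]
eef_rot: [0.054, 0.999, -0.0, 0.001]
ft_force: [0.5, -0.4, 0.0]
finger_gap: -0.0001
```

```bash
python3 d.py
python3 - <<'E'
from h import *
im=optics.capture("scene")
cv2.imwrite("pics/s4.png",cv2.resize(im[130:250,200:360],None,fx=4.5,fy=4.5,interpolation=cv2.INTER_CUBIC)[:,:,::-1])
E
```

```text
7.25 [ 0.5833 -0.099   0.0636] [ 0.51 -0.43  0.01] -8.623454451500905e-05 plate frame [ 0.0656 -0.1802]
[[-0.994  0.108  0.002]
 [ 0.108  0.994 -0.001]
 [-0.002 -0.001 -1.   ]]
c1 [0.1306 0.2652 0.0031]
c2 [0.1306 0.0952 0.0033]
c3 [0.0006 0.2652 0.0034]
c4 [0.0006 0.0952 0.0035]
```

View pics/s4.png

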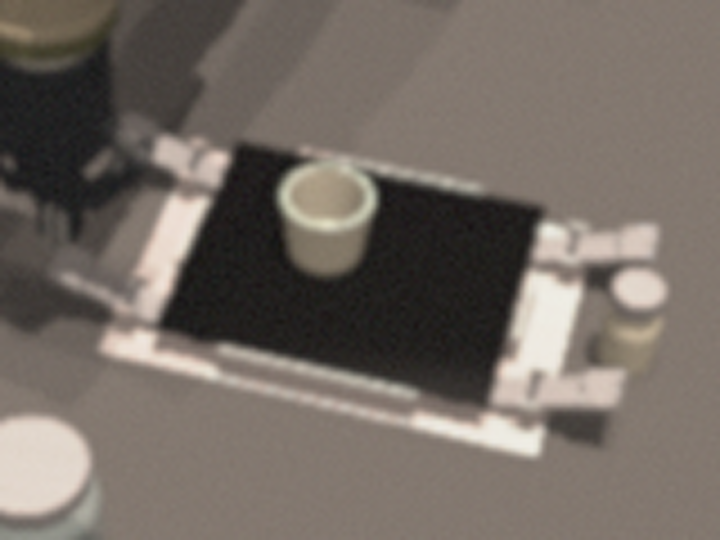

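The tip hangs over the far-right pad (near (60,235) in the crop), and the plate has sprung back level. Pressing down.

{"op": "move_arm", "data": {
  "delta_pos": [
    [0,0,0.008],
    [0,0,0.014],
    [0,0,0.018],
    [0,0,0.022],
    [0,0,0.026]
  ],
  "twist": [
    [0,0,0],
    [0,0,0],
    [0,0,0],
    [0,0,0],
    [0,0,0]
  ],
  "gripper": [0,0,0,0,0]
}}

```text
time: 7.8
eef_pos: [0.5831, -0.0968, 0.0365]
eef_rot: [0.054, 0.999, -0.0, 0.0]
ft_force: [-1.1, -1.1, 2.5]
finger_gap: -0.0001
```

{"op": "move_arm", "data": {
  "delta_pos": [
    [0,0,0.003],
    [0,0,0.006],
    [0,0,0.009],
    [0,0,0.01],
    [0,0,0.01]
  ],
  "twist": [
    [0,0,0],
    [0,0,0],
    [0,0,0],
    [0,0,0],
    [0,0,0]
  ],
  "gripper": [0,0,0,0,0]
}}

```text
time: 8.3
eef_pos: [0.5832, -0.0975, 0.0273]
eef_rot: [0.054, 0.999, -0.0, 0.0]
ft_force: [-1.6, -0.8, 6.0]
finger_gap: -0.0002
```

Smooth travel down to about 27.3 mm; a touch more to reach the stop.

{"op": "move_arm", "data": {
  "delta_pos": [
    [0,0,0.001],
    [0,0,0.002],
    [0,0,0.002],
    [0,0,0.002],
    [0,0,0.002]
  ],
  "twist": [
    [0,0,0],
    [0,0,0],
    [0,0,0],
    [0,0,0],
    [0,0,0]
  ],
  "gripper": [0,0,0,0,0]
}}

```text
time: 8.8
eef_pos: [0.5834, -0.0976, 0.0267]
eef_rot: [0.054, 0.999, -0.0, 0.0]
ft_force: [-7.4, -0.3, 17.6]
finger_gap: -0.0002
```

The stop is reached at 17.6 N. Lifting straight up, well clear.

{"op": "move_arm", "data": {
  "delta_pos": [
    [0,0,-0.02],
    [0,0,-0.06],
    [0,0,-0.1],
    [0.04,0,-0.14],
    [0.08,0,-0.17]
  ],
  "twist": [
    [0,0,0],
    [0,0,0],
    [0,0,0],
    [0,0,0],
    [0,0,0]
  ],
  "gripper": [0,0,0,0,0]
}}

```text
time: 9.3
eef_pos: [0.5084, -0.0891, 0.1923]
eef_rot: [0.054, 0.999, 0.0, 0.001]
ft_force: [0.4, 0.1, 0.6]
finger_gap: -0.0
```

{"op": "move_arm", "data": {
  "delta_pos": [
    [0.04,0,0],
    [0.08,0,0],
    [0.1,0,0],
    [0.1,0,0],
    [0.1,0,0]
  ],
  "twist": [
    [0,0,0],
    [0,0,0],
    [0,0,0],
    [0,0,0],
    [0,0,0]
  ],
  "gripper": [0,0,0,0,0]
}}

```text
time: 9.8
eef_pos: [0.4094, -0.0783, 0.1909]
eef_rot: [0.054, 0.999, -0.0, 0.001]
ft_force: [-0.1, 0.1, 0.6]
finger_gap: -0.0002
```

Run:
```python
from h import *
im=optics.capture("scene"); o=readout.get_obs(); print(o["eef_pos"],o["ft_force"])
cv2.imwrite("pics/s5.png",cv2.resize(im[130:250,200:360],None,fx=4.5,fy=4.5,interpolation=cv2.INTER_CUBIC)[:,:,::-1])
```

```text
[ 0.40968269 -0.07842005  0.19092424] [0.7843898  0.1100402  0.26129394]
```

View pics/s5.png

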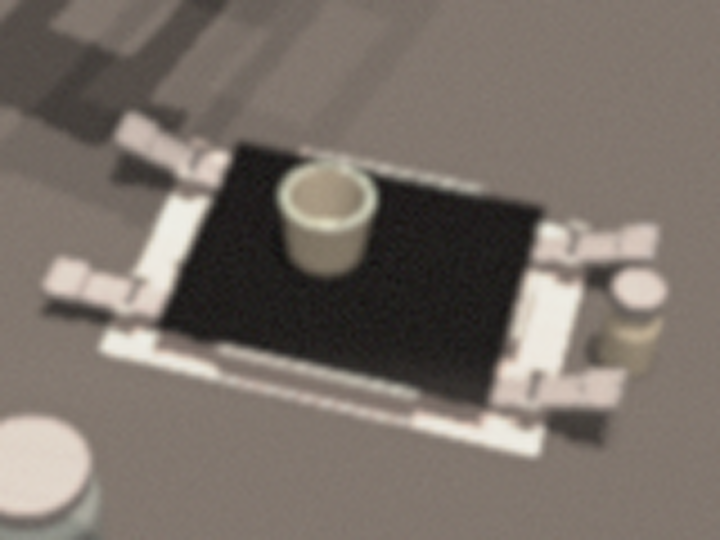

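Shim 4 (at (95,285) in the crop) is now flat. The other three still stand, and the plate, cup and shaker look unmoved. Handing in.

```bash
python3 -c "
from plant import manip; print(manip.close_job())"
```

```text
the job is handed in; nothing more can be done
None
```

The rocking corner was corner 4 (far right). Its shim is pressed flat and the job is handed in, at about 10 s of the 56 s allowed.

- **Finding the corner:** Corners 1 and 2 held firm, taking 18 N and 24 N with no sinking. Corner 4 sank about 4.7 mm before it met a stop, so I did not press corner 3.
- **Pressing the shim:** Pad 4 went down smoothly to a measured tip height of about 27 mm and stopped there at 17.6 N. That matches the 27.5 mm given for flat.
- **Last checks:** By eye in the last scene picture, shim 4 lies flat and shims 1 to 3 stand. The plate is level, and the cup and shaker have not moved. The arm was clear, with under 1 N at the wrist. I did not measure the shim angles or the plate's tilt. No check failed or disagreed.

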